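# Seat the van body on the toy lorry's hidden pin

### The job

Pick up the loose box-van body and set it level on the raised pin and rib of the toy lorry's frame, nose to the cab but clearly short of home (about 25 mm too far back). Keep it lightly loaded and slide it towards the cab until its floor drops over the hidden pin and rib and sits flat on the frame, then press it down until the sprung frame is fully down. Finish like that, with the fingers still on the body and holding the frame down, and leave the other things on the desk where they are.

Things in the scene. Friction and masses are not known exactly. Their poses are not given: they have to be found in the camera images.
- van_mid (a point): Centre of the loose box-van body, an aluminium-coloured box 170 mm long (its x), 52 mm wide (y), 50 mm high (z), about 0.2 kg; this point is 25 mm above its flat underside. x points to its nose, which carries a small grey box 34 mm wide standing 10 mm out (95 mm ahead of the centre); the tail has two door bars. Grasp it across its width.
- van: The same van body; origin under its centre, on the underside, same axes. Its 10 mm thick floor has, seen only from below, a round hole 12 mm in diameter at x = 35 mm and a crosswise slot 9.5 mm (x) by 36 mm (y) at x = -50 mm, both on the centre line and 10 mm deep.
- truck: Toy lorry clamped in a wooden cradle, so it does not move; origin on the desk below frame_top, x to the cab. The white cab starts at x = 112 mm (exhaust pipes 104 mm), is 58 mm wide, its roof 135 mm above the desk. The wheels lie below the rails, within 38 mm of the centre line.
- frame_top (a point): Middle of the lorry's frame, on the level of the top of its rails (78 mm above the desk when unloaded); x to the cab, y to its left, z up. The frame is two dark steel rails 200 mm long, 44 mm wide over both. Home, the van body lies flat on them, same y and yaw, nose to the cab, its centre 25 mm above this point and from 10 mm behind to 10 mm ahead of it.
- pin_mid (a point): Middle of the range of places of the locating pin, at the level of the rails; same axes. A 9 mm round pin and, 85 mm behind it, a rib 6 mm (x) by 30 mm (y) stand 8 mm above the rails on the centre line. Both are shifted together, by an unknown amount up to 10 mm forward or back; that shift is not given and fixes where home is. They stay put when pushed lightly.
- short_of_home (a point): Where to set the van body down first: 25 mm behind the middle of the home places, at the level of the tops of pin and rib. Put the underside's centre here (same yaw as the frame) within 9 mm along; the body then rides on pin and rib, 8 mm above its home height, and must rest so for a moment before it is slid to the cab (x).
- frame (a joint): How far the sprung frame is pushed down, m: 0 unloaded, 0.008 at its stop. It stays up under the van body's own weight; a further push of about 1 to 4 N starts it moving and about 9 to 12 N takes it to the stop. Pin, rib and rails go down together.
- saloon: toy saloon car, 115 x 48 x 40 mm; origin under its centre; leave it alone
- pickup: toy pickup, 125 x 52 x 52 mm; origin under its centre; leave it alone
- tank: tank body of another toy lorry, a steel cylinder 120 mm long, 48 mm high, on a skid; origin under its centre; leave it alone
- driver: screwdriver about 150 mm long, lying on the desk between lorry and van body; leave it alone
- tyre: loose toy tyre, 48 mm across, 15 mm high; origin under its centre; leave it alone
- jar: small glass jar, 52 mm across, 70 mm high; origin under its centre; leave it alone
- brush: paint brush about 160 mm long; leave it alone
Mind the look-alikes: they are no part of the job. There is more than one size of the van; the one meant has the size given above.

How it is judged:
On the way, in this order (a step that is already met when the one before it is completed fails the run):
1. the van body rests level on the raised pin and rib, 14 to 42 mm behind the middle home position (contact force between van and truck above 0.5 N and z of van_mid in the frame of frame_top between 0.0295 and 0.037 m and x of van_mid in the frame of frame_top between -0.042 and -0.014 m and y of van_mid in the frame of frame_top between -0.012 and 0.012 m and angle between the z axis of van_mid and the z axis of frame_top, either way round below 0.1 rad), for 0.1 s.
2. the van body has dropped over pin and rib, flat on the frame (z of van_mid in the frame of frame_top between 0.022 and 0.0275 m and angle between the z axis of van_mid and the z axis of frame_top, either way round below 0.06 rad and angle between the x axis of van_mid and the x axis of frame_top, either way round below 0.12 rad and x of van_mid in the frame of frame_top between -0.016 and 0.016 m and y of van_mid in the frame of frame_top between -0.005 and 0.005 m), for 0.1 s.
At the end, for the whole second after the job is handed in: The van body sits flat on the frame over pin and rib (underside within 2.5 mm of the rails, level within 0.06 rad, within 5 mm sideways and 16 mm along of the frame point) and the fingers, still on it with over 2 N, hold the sprung frame down by more than 6 of its 8 mm (all of step 2 and value of joint frame above 0.006 m and contact force between the fingers and van above 2 N); the arm keeps its last pose, push and grip.
It fails at once if another thing on the desk was pushed more than 30 mm (distance of any of saloon, pickup, tank, driver, tyre, jar, brush from where it was at the start of the episode above 0.03 m).
It also fails if it takes over 58 s, if anything falls off the work surface, if the arm or the gripper's body presses on something with over 40 N, if the wrist force passes 120 N, or if a joint passes its speed limit or range.

### The arm

A 6-joint arm with a two-finger parallel gripper is mounted at the origin on the work surface. World frame = base frame: x ahead of the robot, y to its left, z up, the work surface at z = 0. Lengths are in m, angles in rad, forces in N, time in s.
With the tool pointing down it reaches from about 0.35 to 0.975 m from the base axis. Payload 4.9 kg.
Tool frame: the origin (TCP) lies midway between the tips of the shut fingers; the grasp point (between the pads) lies ctrl.grip_depth behind it (ctrl.grip_depth is the distance from the TCP to the grasp point, in m); z points along the fingers, y is the direction in which the jaws open and shut (so a half turn about z gives the same grasp; the last joint's range is limited). The gripper opens to 85 mm and grips with 20 to 120 N. Pads are 22 mm wide; open, the fingers measure 114 mm over their backs; the gripper's body (76 mm by 85 mm) begins 54 mm behind the grasp point. The pads swing forward as they close: fully open they stand 13 mm farther back than shut.
Start: joints at [-1.261, 0.053, 1.613, -0, 1.476, -0.119], TCP at [0.26, -0.568, 0.231] pointing down, gripper open.
Joint ranges: [-3.01, 3.01], [-1.01, 2.22], [0.06, 2.58], [-1.02, 4.17], [0.09, 2.62], [-3.14, 3.14]. Speed limits (rad/s): [2.57, 2.57, 3.14, 3.14, 3.14, 3.14].

### API

Orientations are given as a rotation vector (axis times angle).
In Python, from station import ctrl gives the robot as it stands. Calls block until the motion is done:
- ctrl.move_pose(position, orientation): joint-space move of the TCP to a pose.
- ctrl.line_to(position, attitude=None, rate=0.15, guard=None): straight line of the TCP; attitude=None keeps the orientation; rate is the mean speed in m/s. With guard (N) it stops when the force on the tool has changed by that much, and returns True; else False.
- ctrl.set_joints(angles): joint-space move.
- ctrl.set_gripper(opening, newtons=None): finger opening in m; newtons is the grip in N (None keeps the last); returns when the fingers have stopped.
- ctrl.hold(seconds).
- ctrl.inverse_kinematics(position, orientation): joint angles nearest the present ones, or None.
- ctrl.snapshot(name): name is "side" or "top" or "wrist"; returns (picture, depth): 480x640x3 uint8, red, green, blue; 480x640 float32, m along the optical axis (not along the pixel's ray), 0 where there is no reading.
- ctrl.camera_info(name): a dict with "fovy" (degrees; the focal length in pixels is half the picture's height over the tangent of half this angle, whatever the lens; pixels are square), "cx", "cy" (the principal point, pixels), "rvec" (rotation vector, rad) and "tvec" (3), from world to camera coordinates, as OpenCV has them. Camera axes: x right, y down, z forward; pixel columns grow to the right and rows downward; lengths in m; the calibration is good to about 2 mm. A picture is of the moment at which its call begins: read the wrist's pose just before it. camera_info takes no time and is no camera call; for the wrist camera it gives the pose at the moment of the call.
A pose or a line that the arm cannot do raises ctrl.MotionError and nothing moves.
- ctrl.job_done(): hands the job in, once; it reports no verdict.
Readings, each from a call of its own:
- ctrl.get_time(): time.
- ctrl.get_q(): joint angles.
- ctrl.get_joint_velocities(): joint speeds.
- ctrl.get_tau(): joint torques, N m.
- ctrl.get_position(): TCP position.
- ctrl.get_tcp_rot(): TCP orientation.
- ctrl.get_force(): force on the tool from outside, world axes, zero at the start.
- ctrl.get_wrist_torque(): the same for the moment, N m.
- ctrl.get_finger_gap(): finger opening in m.
Only numpy, scipy, OpenCV 4.12 (cv2) and the standard library are available. Lean on these libraries where they do the work, as an engineer would, in place of code of your own. Each camera call takes 0.05 s, during which the arm holds its last target.

## Working session

There is one attempt and no reset: what is moved stays moved. The work goes in short steps, each a Python script; the robot and the scene stay as the last script left them, time stands still between calls to the robot, and variables do not carry over. Pictures are saved under pics/ and viewed, and the job is handed in when it is done.

```bash
ls; mkdir -p pics; cat > h.py <<'E'
import numpy as np, cv2
from scipy.spatial.transform import Rotation as R
from station import ctrl
def save(n,f):
    p,d=ctrl.snapshot(n); cv2.imwrite('pics/'+f+'.png',cv2.cvtColor(p,cv2.COLOR_RGB2BGR)); return p,d
def cam(n):
    c=ctrl.camera_info(n); f=240/np.tan(np.radians(c['fovy'])/2)
    return f,c['cx'],c['cy'],R.from_rotvec(np.array(c['rvec']).ravel()).as_matrix(),np.array(c['tvec']).ravel()
E
python3 - <<'E'
from h import *
for n in ['side','top','wrist']:
    print(n,ctrl.camera_info(n)); p,d=save(n,n+'0'); np.savez('pics/'+n+'0.npz',p=p,d=d,**{k:np.array(v) for k,v in ctrl.camera_info(n).items()})
print(ctrl.grip_depth,ctrl.get_time(),ctrl.get_tcp_rot(),ctrl.get_force())
E
```

```text
pics
side {'fovy': 44.06540810397989, 'cx': 321.18838176022797, 'cy': 246.7551012410441, 'rvec': array([ 0.64971708, -2.48107972,  1.33162151]), 'tvec': array([0.39640404, 0.28594183, 0.89511667])}
top {'fovy': 43.51617275714416, 'cx': 302.9559835245441, 'cy': 242.29020331872601, 'rvec': array([ 2.10232196, -2.14603337,  0.19619225]), 'tvec': array([-0.13173752,  0.5568228 ,  1.22395146])}
wrist {'fovy': 69.69878631519423, 'cx': 320.2728037940125, 'cy': 240.20121210148875, 'rvec': array([-2.43162433,  1.56027838,  0.23165588]), 'tvec': array([-0.62401193, -0.03791603,  0.37929029])}
0.0187 0.15 [-3.06811412e+00 -6.68086920e-01  2.81557503e-04] [-0.41454253 -0.63368365  0.05711943]
```

View pics/top0.png

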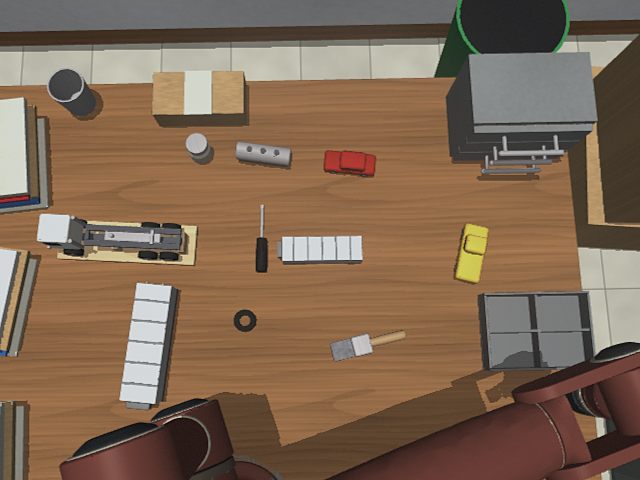

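View pics/side0.png

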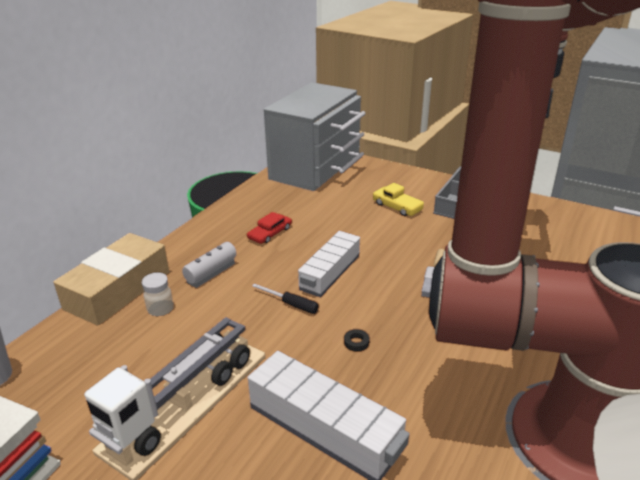

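View pics/wrist0.png

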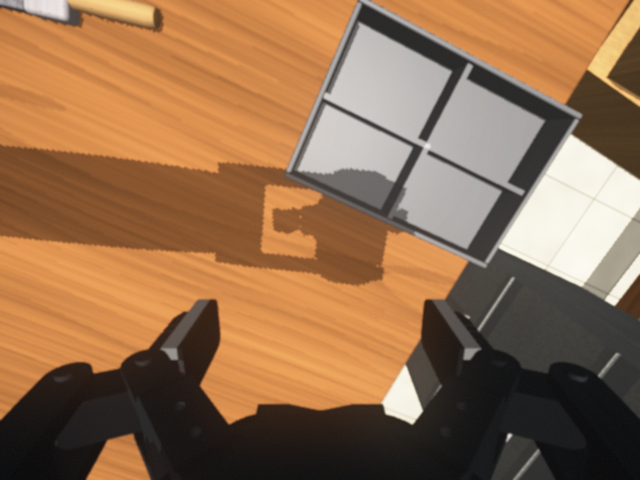

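The top view shows the truck at (120,240) with its cab to the left at (60,230). A small van is at (320,249) with its grey nose at 279, and a bigger look-alike is at (150,345). The screwdriver lies between truck and van at (262,240). Next I'll measure both vans and the truck.

```bash
cat >> h.py <<'E'
def ray(c,uv,z):
    f,cx,cy,Rm,t=c; uv=np.atleast_2d(np.array(uv,float))
    d=np.c_[(uv[:,0]-cx)/f,(uv[:,1]-cy)/f,np.ones(len(uv))]@Rm   # R^T d
    o=-Rm.T@t; s=(z-o[2])/d[:,2]; return o+s[:,None]*d
def pts(c,d):
    f,cx,cy,Rm,t=c; v,u=np.mgrid[:480,:640]
    P=np.stack([(u-cx)/f*d,(v-cy)/f*d,d],-1)-t; W=P@Rm; W[d<=0]=np.nan; return W
def proj(c,X):
    f,cx,cy,Rm,t=c; p=np.atleast_2d(X)@Rm.T+t; return np.c_[f*p[:,0]/p[:,2]+cx,f*p[:,1]/p[:,2]+cy]
E
python3 - <<'E'
from h import *
c=cam('top'); z=np.load('pics/top0.npz'); W=pts(c,z['d']); p=z['p'].astype(int)
def comp(m,name):
    n,l,s,ce=cv2.connectedComponentsWithStats(m.astype(np.uint8))
    for i in range(1,n):
        if s[i,4]>150:
            P=W[l==i]; print(name,s[i],'z',np.nanpercentile(P[:,2],[10,50,90]).round(4))
            r=cv2.minAreaRect((P[:,:2]*1000).astype(np.float32)); print('   ',r)
bright=(p.min(2)>150)&(W[...,2]>0.03)&(W[...,2]<0.15)
comp(bright,'bright')
# high region boxes
for nm,(u0,v0,u1,v1),zr in [('small',(265,225,375,272),(.035,.08)),('big',(110,270,190,415),(.04,.12)),('rails',(80,210,192,262),(.07,.10)),('cab',(30,205,90,255),(.12,.15))]:
    m=np.zeros((480,640),bool); m[v0:v1,u0:u1]=1; m&=(W[...,2]>zr[0])&(W[...,2]<zr[1]); comp(m,nm)
print([ (nm,ray(c,uv,zz).round(3)) for nm,uv,zz in [('drv',[[262,207],[262,270]],.01),('tyre',[[245,320]],.015)]])
E
```

```text
bright [ 184   71   28   44 1195] z [0.0673 0.0704 0.0735]
    ((890.9585571289062, 81.49130249023438), (104.4951171875, 60.48371505737305), 0.5634921789169312)
bright [   0   98   27   97 2426] z [0.1044 0.1074 0.1104]
    ((763.1221923828125, 460.94647216796875), (211.86338806152344, 57.19026565551758), 5.083268642425537)
bright [186 133  21  20 319] z [0.0662 0.0695 0.0725]
    ((774.5172729492188, 83.49923706054688), (44.12014389038086, 43.91725540161133), 78.75875091552734)
bright [237 143  53  17 361] z [0.0426 0.046  0.0497]
    ((760.6331176757812, -58.753173828125), (115.46574401855469, 23.15312385559082), 80.81779479980469)
bright [ 37 214  33  29 824] z [0.131  0.1341 0.1372]
    ((579.0787353515625, 356.0706787109375), (62.3674201965332, 56.66188430786133), 85.63256072998047)
bright [105 230  48  14 398] z [0.0724 0.0761 0.0815]
    ((571.0775756835938, 219.44384765625), (101.44570922851562, 27.600770950317383), 84.78382110595703)
bright [282 237  11  24 264] z [0.0459 0.0496 0.0525]
    ((541.4717407226562, -109.07102966308594), (21.48859214782715, 51.02758026123047), 89
[... 1357 characters left out ...]
1.2393188476562, -177.84881591796875), (180.9003448486328, 54.075164794921875), 89.4769287109375)
big [ 119  282   55  128 4773] z [0.0637 0.0692 0.0725]
    ((346.08642578125, 182.04490661621094), (75.81233215332031, 254.87222290039062), 83.30438232421875)
rails [  80  220  101   30 1765] z [0.0734 0.0769 0.0808]
    ((569.0836791992188, 219.43316650390625), (213.89987182617188, 49.25312805175781), 84.55903625488281)
cab [ 36 214  40  31 979] z [0.1283 0.1336 0.1369]
    ((578.1558837890625, 351.6648254394531), (71.14799499511719, 59.837318420410156), 86.67987060546875)
[('drv', array([[ 0.643, -0.054,  0.01 ],
       [ 0.502, -0.053,  0.01 ]])), ('tyre', array([[ 0.395, -0.016,  0.015]]))]
```

```bash
python3 - <<'E'
import cv2
a=cv2.imread('pics/top0.png'); cv2.imwrite('pics/t0c.png',cv2.resize(a[195:285,30:210],None,fx=4.4,fy=4.4,interpolation=cv2.INTER_CUBIC))
cv2.imwrite('pics/t0d.png',cv2.resize(a[225:275,250:380],None,fx=6,fy=6,interpolation=cv2.INTER_CUBIC))
E
```

```text
(no output)
```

View pics/t0c.png

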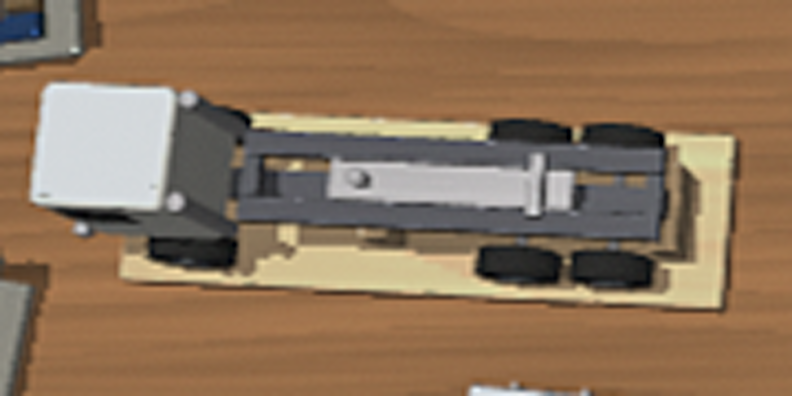

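View pics/t0d.png

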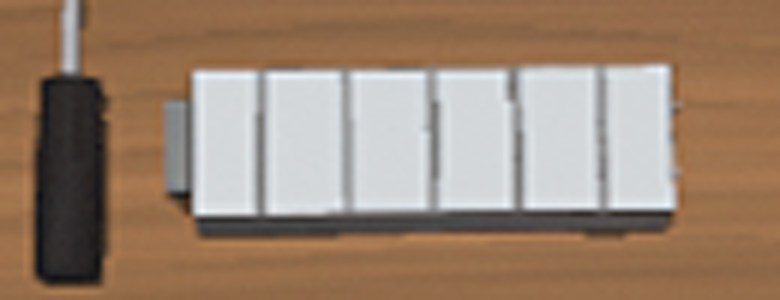

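The small van's top measures about 170 x 52 mm and is 50 mm high, so it is the target. Its centre is near (0.541, -0.183). In the truck crop the pin is at (357,178), roughly one pin-width from the front end of the plate, and the rib is at (537,185). Next, close wrist views of both.

```bash
cat >> h.py <<'E'
def down(yaw): # tool z down, tool x at yaw
    return (R.from_euler('z',yaw)*R.from_euler('x',np.pi)).as_rotvec()
E
python3 - <<'E'
from h import *
f,cx,cy,Rm,t=cam('wrist'); T=R.from_rotvec(ctrl.get_tcp_rot()); p=np.array(ctrl.get_position())
print('cam in tool',T.inv().apply(-Rm.T@t-p),'\n',(T.as_matrix().T@Rm.T).round(3), f)
print('tool x yaw',np.degrees(np.arctan2(*T.as_matrix()[[1,0],0])))
for yaw in [90,-90,85]:
    for P in [(.541,-.183,.25),(.57,.22,.3)]:
        q=ctrl.inverse_kinematics(P,down(np.radians(yaw))); print(yaw,P,None if q is None else np.round(q,2))
E
```

```text
cam in tool [ 0.07280843  0.00022141 -0.14245254] 
 [[ 0.001 -0.958 -0.287]
 [ 1.     0.001 -0.   ]
 [ 0.001 -0.287  0.958]] 344.68031947767844
tool x yaw 24.568966686702396
90 (0.541, -0.183, 0.25) [-0.46 -0.09  1.72  0.    1.51 -0.46]
90 (0.57, 0.22, 0.3) [ 0.25 -0.01  1.56 -0.    1.59  0.25]
-90 (0.541, -0.183, 0.25) [-0.46 -0.09  1.72 -0.    1.51  2.69]
-90 (0.57, 0.22, 0.3) [ 0.25 -0.01  1.56  0.    1.59 -2.89]
85 (0.541, -0.183, 0.25) [-0.46 -0.09  1.72  0.    1.51 -0.37]
85 (0.57, 0.22, 0.3) [ 0.25 -0.01  1.56 -0.    1.59  0.33]
```

```bash
cat >> h.py <<'E'
def look(P,yaw,f):
    ctrl.move_pose(P,down(np.radians(yaw))); ctrl.hold(0.2)
    c=cam('wrist'); p,d=save('wrist',f); np.savez('pics/'+f+'.npz',p=p,d=d,f=c[0],cx=c[1],cy=c[2],R=c[3],t=c[4])
def load(f):
    z=np.load('pics/'+f+'.npz'); return (float(z['f']),float(z['cx']),float(z['cy']),z['R'],z['t']),z['p'],z['d']
E
python3 - <<'E'
from h import *
look((.565,.20,.30),85,'tr1'); look((.565,.17,.22),85,'tr2')
look((.541,-.183,.25),90,'va1'); look((.541,-.21,.22),90,'va2')
print(ctrl.get_time())
E
```

```text
6.1167
```

View pics/tr1.png

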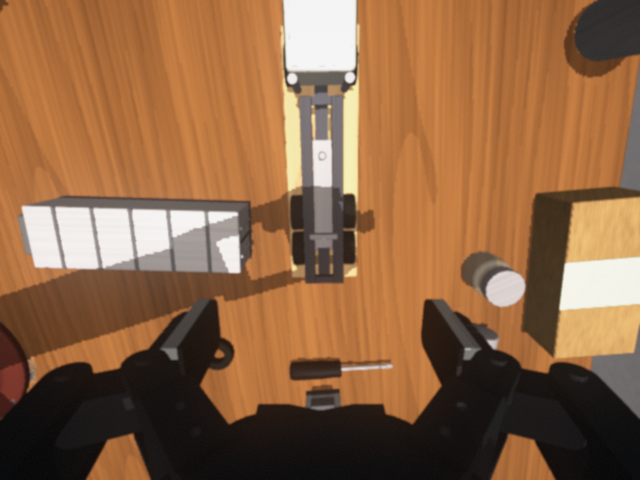

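View pics/tr2.png

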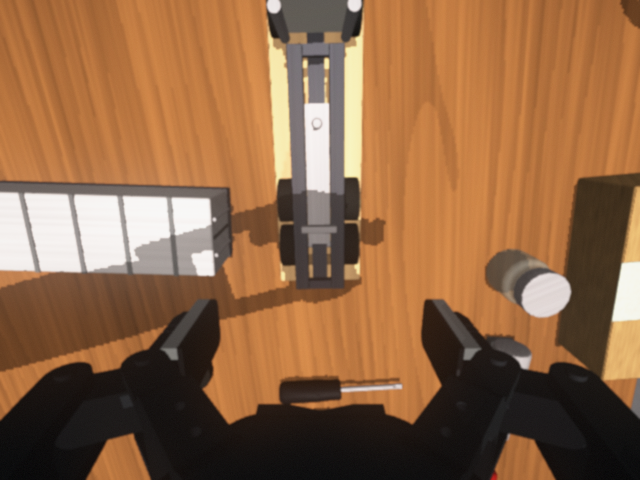

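View pics/va1.png

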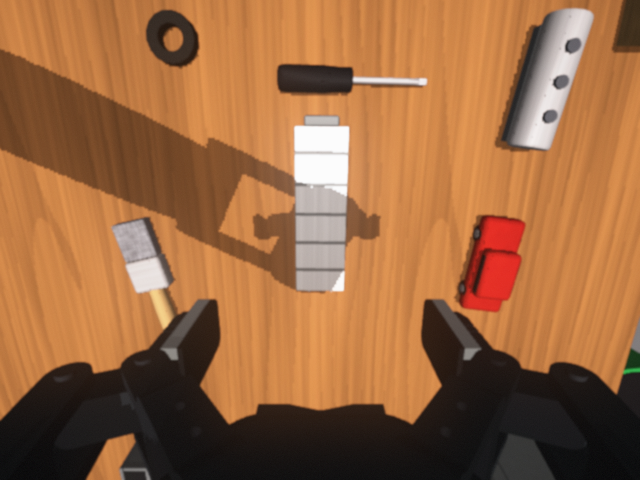

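View pics/va2.png

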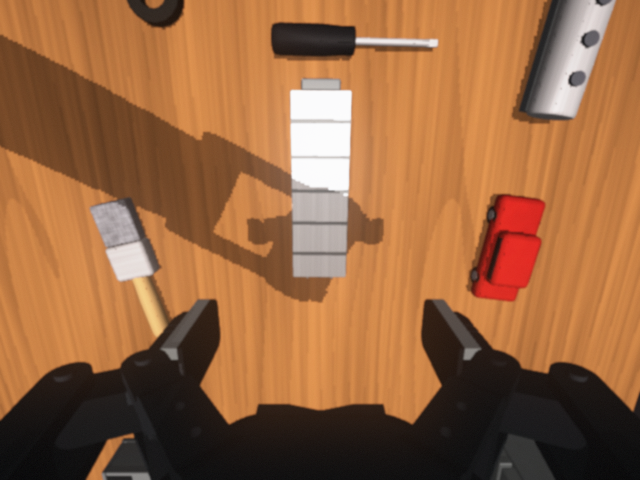

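Both wrist views of the van are clear: tops span about (320,127)-(320,290) and (320,91)-(320,276). The pin shows at (322,156) in tr1 and (317,124) in tr2, and the rib at (323,241) in tr1 and (319,230) in tr2. Next I'll extract the measurements.

```bash
cat > meas.py <<'E'
from h import *
def tri(pairs):
    A=[];b=[]
    for c,uv in pairs:
        f,cx,cy,Rm,t=c; x=np.array([(uv[0]-cx)/f,(uv[1]-cy)/f])
        for i in range(2): A.append(Rm[i]-x[i]*Rm[2]); b.append(x[i]*t[2]-t[i])
    return np.linalg.lstsq(np.array(A),np.array(b),rcond=None)[0]
def order(b,):  # corners sorted TL,TR,BR,BL
    b=b[np.argsort(b[:,1])]; t=b[:2][np.argsort(b[:2,0])]; l=b[2:][np.argsort(b[2:,0])]; return np.array([t[0],t[1],l[1],l[0]])
def quad(m):
    cs,_=cv2.findContours(m.astype(np.uint8),cv2.RETR_EXTERNAL,cv2.CHAIN_APPROX_NONE); c=max(cs,key=cv2.contourArea)
    return c[:,0,:].astype(float)
if __name__=='__main__':
    C=[]
    for f in ['va1','va2']:
        c,p,d=load(f); W=pts(c,d); hsv=cv2.cvtColor(p,cv2.COLOR_RGB2HSV)
        m=(hsv[...,1]<45)&(hsv[...,2]>90); m[:,:270]=0;m[:,370:]=0;m[:60]=0;m[300:]=0
        m=cv2.morphologyEx(m.astype(np.uint8),cv2.MORPH_CLOSE,np.ones((5,5)))
        m2=cv2.morphologyEx(m,cv2.MORPH_OPEN,np.ones((3,45)))  # drop the narrow nose box
        q=quad(m2); r=cv2.minAreaRect(q.astype(np.float32)); print(f,r, 'depth z',np.nanmedian(W[m2>0][:,2]).round(4))
        b=order(cv2.boxPoints(r)); C.append((c,b))
        w=ray(c,q,0.05); rr=cv2.minAreaRect((w[:,:2]*1000).astype(np.float32)); print('  world rect@.05',rr)
    for i in range(4): print('corner',tri([(c,b[i]) for c,b in C]).round(4))
    for f in ['tr1','tr2']:
        c,p,d=load(f); W=pts(c,d); s=p.astype(int).sum(2)
        u0,u1=(285,360)
        for zr in [(.07,.083)]:
            m=(W[...,2]>zr[0])&(W[...,2]<zr[1])&(W[...,1]>.1)&(W[...,1]<.33)&(abs(W[...,0]-.57)<.06)
            q=quad(m); ww=ray(c,q,.078); print(f,len(q),cv2.minAreaRect((ww[:,:2]*1000).astype(np.float32)),'z med',np.nanmedian(W[m][:,2]).round(4))
        a=cv2.cvtColor(p,cv2.COLOR_RGB2BGR); v0,v1=(80,300) if f=='tr1' else (25,300)
        cv2.imwrite(f'pics/{f}z.png',cv2.resize(a[v0:v0+140,250:400],None,fx=4,fy=4,interpolation=cv2.INTER_CUBIC))
        cv2.imwrite(f'pics/{f}y.png',cv2.resize(a[v0+120:v0+260,250:400],None,fx=4,fy=4,interpolation=cv2.INTER_CUBIC))
E
python3 meas.py
```

```text
va1 ((321.0, 207.5), (163.0, 54.0), 90.0) depth z 0.05
  world rect@.05 ((541.5059204101562, -182.83984375), (167.67913818359375, 52.05349349975586), 89.98065185546875)
va2 ((320.5, 182.5), (185.0, 61.0), 90.0) depth z 0.0499
  world rect@.05 ((541.0853881835938, -182.74200439453125), (167.84678649902344, 51.759212493896484), 89.48023223876953)
corner [ 0.5161 -0.0991  0.0501]
corner [ 0.5672 -0.099   0.0501]
corner [ 0.571  -0.2638  0.0562]
corner [ 0.5132 -0.2628  0.0585]
tr1 453 ((568.3984375, 211.3214111328125), (199.43685913085938, 43.5140495300293), 86.0755844116211) z med 0.0774
tr2 595 ((568.3596801757812, 211.2427215576172), (199.12698364257812, 43.69795608520508), 86.19791412353516) z med 0.0774
```

View pics/tr2z.png

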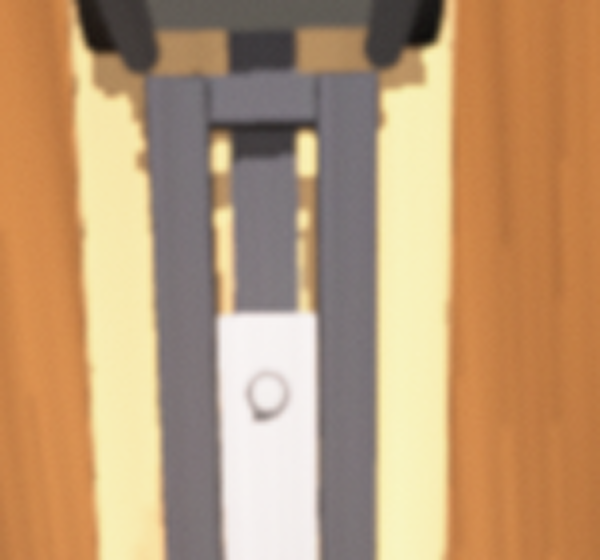

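View pics/tr2y.png

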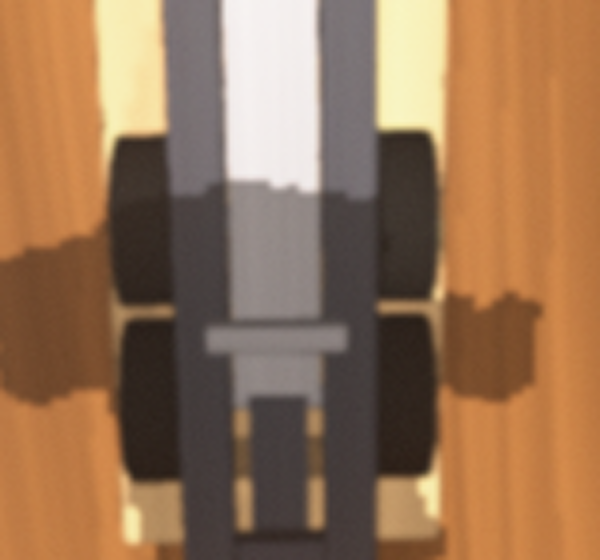

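View pics/tr1z.png

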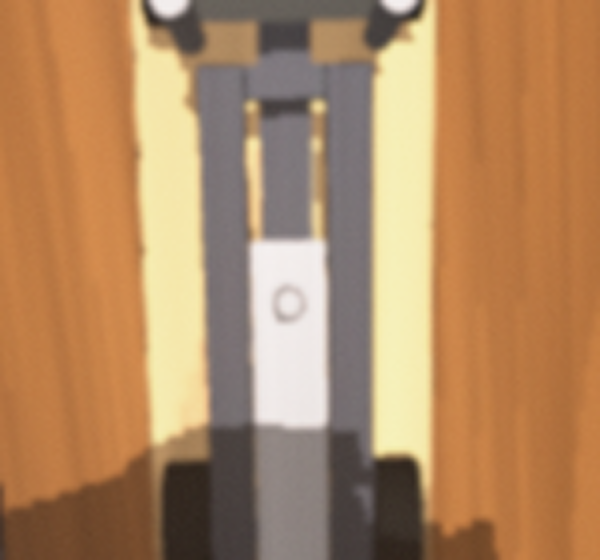

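View pics/tr1y.png

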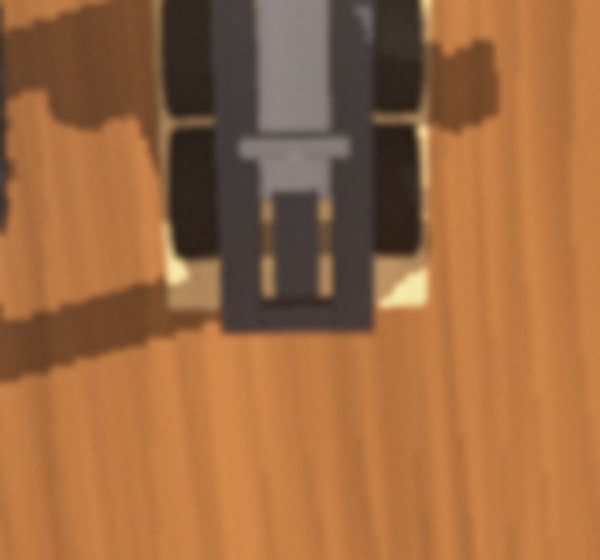

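```bash
python3 - <<'E'
from meas import *
pin={'tr1':(288,302,80),'tr2':(267,392,25)}; rib={'tr1':(295,148,200),'tr2':(277,338,145)}
for nm,D in [('pin',pin),('rib',rib)]:
    pr=[]
    for f in D:
        c,p,d=load(f); x,y,v0=D[f]; uv=(250+(x+.5)/4-.5,v0+(y+.5)/4-.5); pr.append((c,uv)); print(nm,f,ray(c,uv,.086).round(4))
    print('  tri',tri(pr).round(4))
# rail side edges by line fit of depth contour
for f in ['tr1','tr2']:
    c,p,d=load(f); W=pts(c,d)
    m=(W[...,2]>.07)&(W[...,2]<.083)&(W[...,1]>.1)&(W[...,1]<.33)&(abs(W[...,0]-.57)<.06)
    E=[]
    for v in range(480):
        u=np.where(m[v])[0]
        if len(u)>8: E.append((v,u[0]-.5,u[-1]+.5))
    E=np.array(E); E=E[6:-6]
    for k in (1,2):
        w=ray(c,np.c_[E[:,k],E[:,0]],.078); vx,vy,x0,y0=cv2.fitLine(w[:,:2].astype(np.float32),cv2.DIST_HUBER,0,1e-4,1e-4).ravel()
        print(f,'side',k,'yaw',np.degrees(np.arctan2(vy,vx)).round(2),'x at y=.2113',(x0+(.2113-y0)*vx/vy).round(4), len(E))
for f in ['va1','va2']:
    c,p,d=load(f); W=pts(c,d)
    m=(W[...,2]>.042)&(W[...,2]<.06)&(abs(W[...,0]-.541)<.05)&(W[...,1]<-.09)&(W[...,1]>-.28)
    E=[]
    for v in range(480):
        u=np.where(m[v])[0]
        if len(u)>45: E.append((v,u[0]-.5,u[-1]+.5))
    E=np.array(E); print(f,'rows',E[0,0],E[-1,0],ray(c,[[320,E[0,0]-.5],[320,E[-1,0]+.5]],.05)[:,1]); E=E[4:-4]
    for k in (1,2):
        w=ray(c,np.c_[E[:,k],E[:,0]],.05); vx,vy,x0,y0=cv2.fitLine(w[:,:2].astype(np.float32),cv2.DIST_HUBER,0,1e-4,1e-4).ravel()
        print(' side',k,'yaw',np.degrees(np.arctan2(vy,vx)).round(2),'x at -.183',(x0+(-.183-y0)*vx/vy).round(4))
E
```

```text
pin tr1 [[0.5711 0.2547 0.086 ]]
pin tr2 [[0.5713 0.2544 0.086 ]]
  tri [0.5712 0.2545 0.0827]
rib tr1 [[0.5657 0.1696 0.086 ]]
rib tr2 [[0.5658 0.1699 0.086 ]]
  tri [0.5659 0.1724 0.0957]
tr1 side 1 yaw 86.09 x at y=.2113 0.5466 179
tr1 side 2 yaw 86.1 x at y=.2113 0.5907 179
tr2 side 1 yaw 86.11 x at y=.2113 0.5466 247
tr2 side 2 yaw 86.22 x at y=.2113 0.5907 247
va1 rows 127.0 290.0 [-0.09951515 -0.26838031]
 side 1 yaw 89.43 x at -.183 0.5155
 side 2 yaw 89.55 x at -.183 0.5673
va2 rows 90.0 276.0 [-0.09868662 -0.26800896]
 side 1 yaw 89.55 x at -.183 0.5155
 side 2 yaw 89.56 x at -.183 0.5672
```

Both views agree:
- **Rails:** centre (0.5687, 0.2113), yaw 86.13°.
- **Pin and rib:** shifted about +8.4 mm, so home is near x = +8.4 mm.
- **Van:** centre (0.5414, -0.1834), yaw 89.5°.

The two-view height of the van's front corners is 50 mm, and the rails' depth gives 77.4 mm. Now the grasp.

```bash
python3 - <<'E'
from h import *
o=down(np.radians(89.5)); x,y=.5414,-.1834
ctrl.move_pose((x,y,.10),o)
print('F',ctrl.get_force())
print(ctrl.line_to((x,y,.0095),rate=.1,guard=15), ctrl.get_position())
ctrl.set_gripper(.03,newtons=70)
print('gap',ctrl.get_finger_gap(),ctrl.get_position(),ctrl.get_force())
ctrl.line_to((x,y,.06),rate=.1); ctrl.hold(.2)
print('F',ctrl.get_force(),ctrl.get_finger_gap(),ctrl.get_time())
save('wrist','g1'); save('top','g1t')
E
```

```text
F [-0.42074908  0.55989113  0.64665599]
False [ 0.54212207 -0.18375215  0.01035014]
gap 0.05109033739103321 [ 0.54213204 -0.18371699  0.01041967] [ 0.506282   -0.48753763  2.80800775]
F [ 0.4406451  -0.34879854 -1.93019018] 0.05120047743549234 9.0
```

View pics/g1.png

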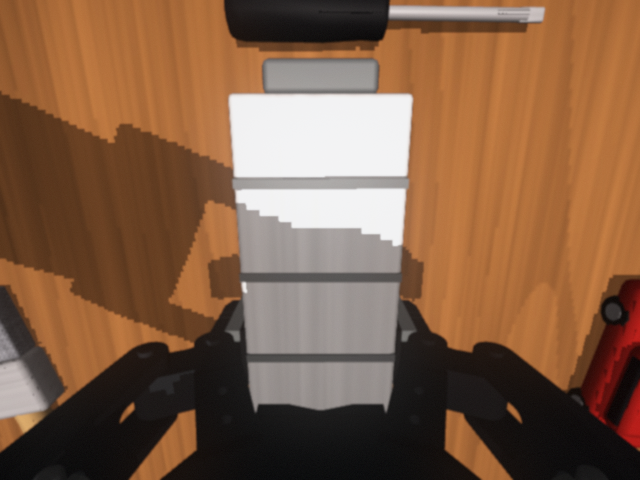

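The van is held square. In the wrist view the nose edge is at row 95 and the side edges at about 231 and 411 there. I'll measure the in-hand offset from that.

```bash
python3 - <<'E'
from h import *
import time
c=cam('wrist'); P=np.array(ctrl.get_position()); T=R.from_rotvec(ctrl.get_tcp_rot()); 
print(P, 'tool x yaw',np.degrees(np.arctan2(*T.as_matrix()[[1,0],0])),'tilt',np.degrees(np.arccos(-T.as_matrix()[2,2])))
p=cv2.imread('pics/g1.png'); zt=P[2]-.0104+.05
d=ctrl.snapshot('wrist')[1]; W=pts(c,d); m=(abs(W[...,0]-P[0])<.04)&(abs(W[...,1]-P[1])<.12)&(W[...,2]>zt-.012)&(W[...,2]<zt+.012); m[410:]=0
print('top z',zt,np.nanmedian(W[100:300,260:380][m[100:300,260:380]][:,2]))
for v in (110,140,170,210,250): 
    u=np.where(m[v])[0]; w=ray(c,[[u[0]-.5,v],[u[-1]+.5,v]],zt); print(v,T.inv().apply(w-P)[:,:2].round(4).tolist())
v=np.where(m[:,320])[0]; print('nose',v[0],T.inv().apply(ray(c,[[320,94.5]],zt)-P))
# tilt: plane fit of top
Q=W[100:300,250:390][m[100:300,250:390]]; Q=T.inv().apply(Q-P); A=np.c_[Q[:,:2],np.ones(len(Q))]; print('plane',np.linalg.lstsq(A,Q[:,2],rcond=None)[0])
E
```

```text
[ 0.5409489  -0.18319409  0.05923853] tool x yaw 89.49472545761586 tilt 0.07594702353844274
top z 0.09883853055299771 0.0988146043846504
110 [[0.0801, -0.0259], [0.0801, 0.0254]]
140 [[0.072, -0.0256], [0.072, 0.0254]]
170 [[0.0635, -0.0257], [0.0636, 0.0254]]
210 [[0.0516, -0.0256], [0.0516, 0.0254]]
250 [[0.0388, -0.0259], [0.0388, 0.0254]]
nose 58 [[ 0.08409159 -0.00026005 -0.03955026]]
plane [ 0.00037198  0.00143773 -0.03957201]
```

```bash
cat >> h.py <<'E'
YAW=np.radians(86.13); EX=np.array([np.cos(YAW),np.sin(YAW),0]); EY=np.array([-np.sin(YAW),np.cos(YAW),0]); O=np.array([.56865,.2113,0])
OFF=.0007; UZ=.0104
def tgt(x,y,z): return O+EX*(x+OFF)+EY*y+np.array([0,0,z])   # z=TCP height
def rel():
    p=np.array(ctrl.get_position())-O; return np.array([p@EX-OFF,p@EY,p[2]-UZ-.078])*1000  # van x,y, underside above rails (mm)
E
python3 - <<'E'
from h import *
o=down(YAW); P=np.array(ctrl.get_position())
ctrl.line_to((P[0],P[1],.17),rate=.2)
ctrl.move_pose(tgt(-.025,0,.17),o)
ctrl.line_to(tgt(-.025,0,.112),rate=.1); ctrl.hold(.3)
print('before',rel(),ctrl.get_force())
print(ctrl.line_to(tgt(-.025,0,.090),rate=.02,guard=2.0))
print(rel(),ctrl.get_force()); ctrl.hold(.4); print(rel(),ctrl.get_force(),ctrl.get_time())
save('side','s1')
E
```

```text
before [-24.8468461   -0.39799392  24.3566214 ] [-0.41917982 -0.19090642 -0.97997023]
True
[-25.07641211   0.16581851   6.94171038] [ 1.26703943 -0.23399831  2.79681405]
[-25.13751284   0.39223795   6.6454728 ] [2.78174054 1.64570294 3.01028396] 13.45
```

View pics/s1.png

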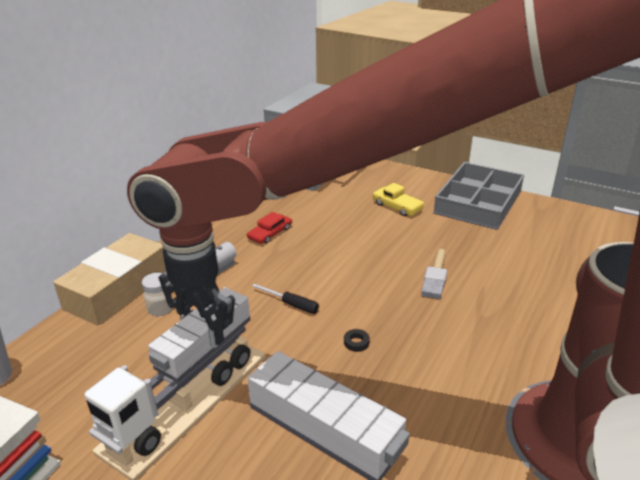

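The side view shows the van resting level on the frame, set back from the cab, with contact of about 4 N. Now I'll slide it with the force regulated.

```bash
cat > slide.py <<'E'
from h import *
import sys,json
x,y,z,x1,st,Ft=map(float,sys.argv[1:7])  # mm; z= commanded TCP height mm
n=0
while x<x1 and n<40:
    x=min(x+st,x1); n+=1
    ctrl.line_to(tgt(x/1e3,y/1e3,z/1e3),rate=.02); 
    F=np.mean([ (ctrl.hold(.02),ctrl.get_force())[1] for _ in range(3)],0); r=rel()
    print('cmd',round(x,1),round(z,2),'rel',r.round(2),'F',F.round(1),'t',round(ctrl.get_time(),1))
    z+=np.clip((F[2]-Ft)*.3,-1.2,1.0)
    if abs(F).max()>12: print('STOP');break
    if r[2]<2.5: print('LOW');break
print('end x,z',x,z)
E
python3 slide.py -25 0 95 4 3 2.0
```

```text
cmd -22.0 95.0 rel [-22.44   0.6    6.11] F [-0.3 -3.2  3.8] t 13.9
cmd -19.0 95.55 rel [-18.82   0.39   6.89] F [-0.7 -2.1  2.9] t 14.2
cmd -16.0 95.83 rel [-15.66   0.11   7.36] F [ 0.1 -0.9  2.4] t 14.6
cmd -13.0 95.95 rel [-12.72  -0.05   7.6 ] F [-0.7 -0.8  2.6] t 14.9
cmd -10.0 96.13 rel [-9.77 -0.05  7.76] F [ 0.6 -0.8  2.3] t 15.3
cmd -7.0 96.23 rel [-6.74  0.02  7.83] F [-0.2 -0.8  2.5] t 15.6
cmd -4.0 96.37 rel [-3.79  0.04  7.94] F [-0.1 -1.5  2.2] t 16.0
cmd -1.0 96.42 rel [-0.76  0.02  7.99] F [-0.  -0.6  1.7] t 16.3
cmd 2.0 96.34 rel [ 2.18 -0.    7.95] F [ 0.2 -1.1  2. ] t 16.7
cmd 4.0 96.35 rel [4.19 0.03 7.87] F [ 0.2 -1.   1.8] t 17.0
end x,z 4.0 96.27965717336487
```

Sliding at 8 mm height, as expected. I'll use finer steps around the expected +8.4 mm.

```bash
python3 slide.py 4 0 96.2 12 0.7 3.0
```

```text
cmd 4.7 96.2 rel [4.65 0.03 7.77] F [-0.6 -1.5  2.1] t 17.3
cmd 5.4 95.94 rel [ 5.32 -0.01  7.58] F [ 0.1 -2.2  2.3] t 17.6
cmd 6.1 95.73 rel [6.34 0.73 6.35] F [-0.1  0.1 -2.2] t 17.9
cmd 6.8 94.53 rel [6.87 0.19 5.84] F [ 0.  -0.1 -1.9] t 18.2
cmd 7.5 93.33 rel [7.49 0.03 4.85] F [-0.1  0.3 -1.6] t 18.5
cmd 8.2 92.13 rel [8.2  0.04 3.67] F [-0.4  0.1 -1.7] t 18.8
cmd 8.9 90.93 rel [8.89 0.05 2.44] F [ 0.2  0.4 -1.5] t 19.1
LOW
end x,z 8.9 89.72586822709987
```

It dropped at x ≈ 6 to 9 mm with no side force. Lower onto the rails.

```bash
python3 - <<'E'
from h import *
print(ctrl.line_to(tgt(.0085,0,.0855),rate=.02,guard=3.0),rel(),ctrl.get_force()); ctrl.hold(.3); print(rel(),ctrl.get_force())
z=ctrl.get_position()[2]
for k in range(22):
    z-=.001; ctrl.line_to(tgt(.0085,0,z),rate=.03); ctrl.hold(.15); F=ctrl.get_force(); r=rel(); print(round(z*1e3,1),r.round(2),F.round(1),round(ctrl.get_time(),1))
    if F[2]>22 or abs(F[:2]).max()>12: break
E
```

```text
True [ 8.84078308 -0.42959735 -1.28898943] [ 0.64855552 -0.76362713  3.79537452]
[ 8.86482735 -0.40270624 -1.35527702] [2.68422359 0.81916672 3.58347723]
86.0 [ 8.77 -0.42 -1.98] [3.6 1.4 4.1] 20.1
85.0 [ 8.69 -0.31 -3.06] [3.4 2.  5.2] 20.5
84.0 [ 8.67 -0.3  -3.94] [2.7 2.6 4.6] 20.9
83.0 [ 8.67 -0.32 -4.75] [1.5 2.6 7. ] 21.3
82.0 [ 8.67 -0.32 -5.58] [1.1 2.5 7.1] 21.7
81.0 [ 8.69 -0.3  -6.44] [0.3 3.2 7.8] 22.1
80.0 [ 8.71 -0.31 -7.26] [1.1 2.  8.4] 22.5
79.0 [ 8.73 -0.31 -7.92] [ 0.5  2.1 11. ] 22.9
78.0 [ 8.7  -0.34 -7.96] [-3.   0.4 15.6] 23.3
77.0 [ 8.71 -0.39 -7.98] [-5.2  0.8 19. ] 23.7
76.0 [ 8.73 -0.41 -8.01] [-8.1 -0.6 23.9] 24.1
```

The hard stop is reached: the underside is 8.0 mm below the unloaded rails and the force climbs steeply. A visual check before handing in.

```bash
python3 - <<'E'
from h import *
ctrl.hold(.5); print(rel(),ctrl.get_force(),ctrl.get_finger_gap(),ctrl.get_tcp_rot(),ctrl.get_time())
c=cam('wrist');p,d=save('wrist','e1'); W=pts(c,d); P=np.array(ctrl.get_position())
m=(abs(W[...,2]-.12)<.012)&(abs(W[...,0]-P[0])<.022)&(W[...,1]<.305); m[380:]=0
Q=W[m]; A=np.c_[Q[:,:2]-P[:2],np.ones(len(Q))]; print('top plane',len(Q),np.linalg.lstsq(A,Q[:,2],rcond=None)[0], np.median(Q[:,2]))
s,_=save('side','e1s'); a=cv2.cvtColor(s,cv2.COLOR_RGB2BGR)[260:470,80:290]; cv2.imwrite('pics/e1sz.png',cv2.resize(a,None,fx=2.8,fy=2.8))
E
```

```text
[ 8.71705856 -0.41425547 -8.01599908] [-8.19880812 -0.79349998 23.19574825] 0.05120651885561845 [-2.29314088 -2.1436482   0.00657214] 24.5583
top plane 39785 [-0.0055374  -0.00084826  0.11997542] 0.11993439316663593
```

View pics/e1sz.png

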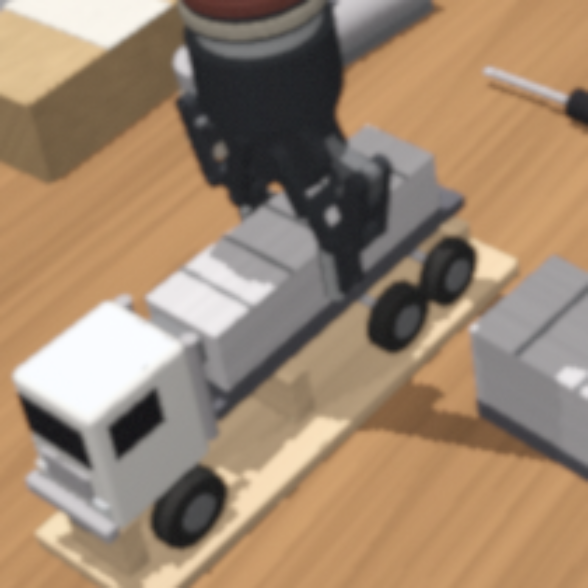

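View pics/e1.png

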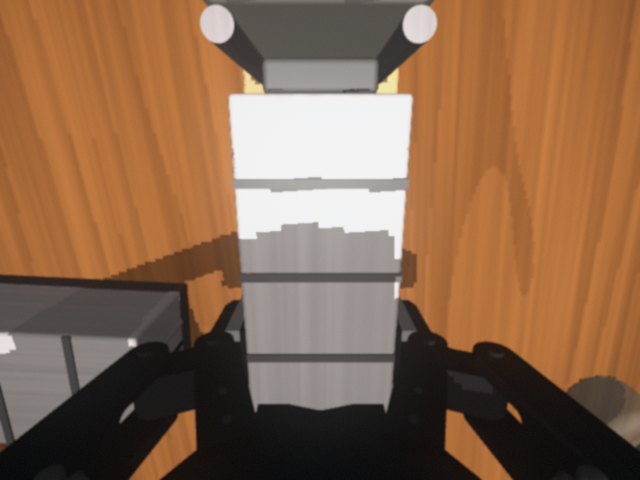

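The side crop shows the van flat on the rails with the fingers on it. The wrist view shows its nose edge at row 95, still square. Its top is at 120 mm, which matches 78 - 8 + 50, and it is level within 0.006 rad. I'm handing it in.

```bash
python3 -c "
from h import *
ctrl.job_done(); print(ctrl.get_time(),rel(),ctrl.get_force())"
```

```text
the job is handed in; nothing more can be done
the job is handed in; nothing more can be done
```

The van body is home on the lorry's frame, pressed fully down, with the fingers still gripping it. I handed the job in shortly after 24.6 s on the robot's clock; it reports no verdict.

- **Grasp and set-down:** I gripped the 170 mm van across its width and rested it on pin and rib 25 mm behind the middle home position. It read about 7 mm above the rails under light push.
- **Slide and drop:** Under a push of about 2–3 N it slid at about 8 mm height, then dropped with almost no side force from about x = 6 mm. That fits the pin shift of about +8.4 mm I measured in the images.
- **Press:** The frame bottomed out at 8.0 mm. The final push is about 23 N and the finger gap is still 51.2 mm.

**Last checks:** The van's centre is 8.7 mm ahead of the frame point and 0.4 mm off sideways. Its top is at 120 mm, as expected, and level within 0.006 rad. The other things on the desk looked undisturbed in the final pictures, though I didn't measure them again.

**Disagreements:** My two-view heights were poor for some points: the rib came out at 96 mm and the van's rear corners at 56–58 mm. For those I used the depth readings and stated heights, and the contact during the slide confirmed them. A sideways reaction of about 8 N built up at full press.

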